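# Seat a toy wagon's rear axle and hold its keeper over the dowels for gluing

## Task

The toy wagon lies upside down on its mat with the front axle already closed in: lay the loose wheel-and-axle set level into the two empty V-notches at the rear and let go of it, so that one wheel hangs on each side of the wagon. Then fetch the loose keeper plate, lifting it over the row of standing towers without moving them, and hold it steady about a finger's width above the four rear dowels, level, with its four holes lined up over them and never touching the wagon or the wheels, so that I can brush on the glue. Finish while still holding the keeper there: do not lower it or let go.

Things in the scene. Friction and masses are not known exactly. Their poses are not given: they have to be found in the camera images.
- wagon: Upturned wooden toy wagon on a black 190 x 130 x 2 mm mat; does not move. Origin on the table under its middle; x points to its front (away from the robot), z up. Tray 160 (x) x 104 (y) mm, its floor faces up at z = 42 mm. Bearer block pairs stand on it at x = -45.5 mm (empty notches) and +45.5 mm; the front pair already carries wheels (46 mm, tops at z = 90 mm) and a keeper (top at z = 88 mm).
- rear_seat (a point): Where the middle of the axle lies when resting in both rear V-notches: 67 mm above the table, 25 mm above the tray floor; axes as the wagon's. The two rear blocks, 48 (x) x 20 (y) mm, stand at y = +-42 mm (64 mm free between them), tops 7 mm above this point. Their 60 degree V-notches run along y, 17 mm deep, 20 mm wide at the mouth.
- rear_dowels (a point): Middle of the four rear dowels at the height of their tips: 86 mm above the table, 19 mm straight above rear_seat, 12 mm above the block tops; axes as the wagon's. The dowels are 6 mm thick and stand at x = +-16 mm, y = +-42 mm from here.
- wheelset: Loose wheel set, about 60 g: wooden axle, 10 mm diameter, 151 mm long, along its y axis, with a 46 mm wheel fixed near each end. Origin at the middle of the axle; stands on its wheels, axle 23 mm above the table, and can roll. Wheel inner faces are 112 mm apart (the blocks are 104 mm over all: 4 mm play each side); grip the bare axle between them. Either way round fits.
- keeper: The loose keeper plate, a flat wooden plate 48 (x) x 104 (y) x 14 (z) mm, about 45 g, lying flat on the table, with four through holes of 8 mm at x = +-16 mm, y = +-42 mm. Origin at its centre, 7 mm above its underside. Either way round and either face down fits.
- tower_1: A turned wooden toy tower, upright, round, 49 mm diameter, 108 mm tall with a pointed roof, loose and to be left alone; one of three in a row between the keeper's place and the wagon. Origin at the centre of its underside.
- tower_2: A turned wooden toy tower, 50 mm diameter, 104 mm tall, loose, to be left alone. Origin at the centre of its underside.
- tower_3: A turned wooden toy tower, 49 mm diameter, 110 mm tall, loose, to be left alone. Origin at the centre of its underside.

How it is judged:
By the outcome, as a careful person would: the job done as asked, in the order asked, and still so for the second after the job is handed in, while the arm keeps its last pose, push and grip.
It also fails if it takes over 66 s, if anything falls off the work surface, if the arm or the gripper's body presses on something with over 40 N, if the wrist force passes 120 N, or if a joint passes its speed limit or range.

## Robot

A 6-joint arm with a two-finger parallel gripper is mounted at the origin on a cart in front of the work surface, level with it; the furniture and walls round the work are solid. World frame = base frame: x ahead of the robot, y to its left, z up, the work surface at z = 0. Lengths are in m, angles in rad, forces in N, time in s.
With the tool pointing down it reaches from about 0.35 to 0.975 m from the base axis. Payload 4.9 kg.
Tool frame: the origin (TCP) lies at the very end of the fingers, on their centre line; the grasp point (between the pads) lies 19 mm behind it; z points along the fingers, y is the line along which they close (so a half turn about z gives the same grasp; the last joint's range is limited). The gripper opens to 85 mm and grips with 20 to 120 N. Pads are 22 mm wide; open, the fingers measure 114 mm over their backs; the gripper's body (76 mm by 85 mm) begins 54 mm behind the grasp point. The pads swing forward as they close: fully open they stand 13 mm farther back than shut.
Start: joints at [1.103, 0.053, 1.613, -0, 1.476, -0.119], TCP at [0.214, 0.587, 0.231] pointing down, gripper open.
Joint ranges: [-3.01, 3.01], [-1.01, 2.22], [0.06, 2.58], [-1.02, 4.17], [0.09, 2.62], [-3.14, 3.14]. Speed limits (rad/s): [2.57, 2.57, 3.14, 3.14, 3.14, 3.14].

## Interface

Orientations are given as a rotation vector (axis times angle).
In Python, from station import get_obs, get_image, finish_job gives the robot as it stands. The module is installed in compiled form; this text tells all that it offers.
- The arm moves only by the tool carry_out, never from a script. Its argument "rows" is a list of rows, each a list of 7 numbers: the turn, a rotation vector about the tool's x, y, z as a fraction of full scale, then the shift along the tool's x, y, z as a fraction of full scale, then the closure, from -1 (fully open) to 1 (shut). A call has 1 to 5 rows; each row is the pose to reach, as a shift and turn from the pose commanded when the call began, along the tool's axes at that moment, turning the shorter way round; what a row does not reach only later rows make up. Full scale, the value 1, is 300 mm for a shift and pi rad for a turn. A row lasts 1/10 s, in which the tool goes at most 50 mm and 8.59 degrees, less where a joint would pass 70% of its speed; a pose out of reach is approached as far as the arm can. A call with a number of a shift or a turn outside -1 to 1 is refused whole. A call with a gripper value outside its range is refused whole. The fingers move at their own pace and stop on an object; "force" is the grip in N (left out, the last holds). Time passes only in rows, so rows that repeat a pose let the fingers close. It gives the time, the measured TCP pose, the force, the opening and the grip force at its end, in the units of the state.
- get_obs(): the state, without advancing time (a new reading comes with each control period).
- get_image(name): name is "scene" or "top" or "wrist"; returns a dict with "img" (420x560x3 uint8, blue, green, red), "mtx" (3x3 intrinsics, pixels), "D" ([k1, k2, p1, p2, k3] as OpenCV has them; the pictures are not rectified), "R" (3x3) and "t" (3): a world point X has camera coordinates R X + t. Camera axes: x right, y down, z forward; pixel columns grow to the right and rows downward; lengths in m; the calibration is good to about 2 mm. A picture is of the moment at which its call begins. There is no depth.
- finish_job(): hands the job in; it is judged then, once.
The state is a dict: "t": time; "q": joint angles; "dq": joint speeds; "effort": joint torques, N m; "tool_pos": TCP position; "tool_rot": TCP orientation; "contact_force": force on the tool from outside, world axes, zero at the start; "wrist_torque": the same for the moment, N m; "opening": finger opening in m; "grip_force": force on a finger pad.
Only numpy, scipy, OpenCV 4.12 (cv2) and the standard library are available. Lean on these libraries where they do the work, as an engineer would, in place of code of your own. Each camera call takes 0.05 s, during which the arm holds its last target. There are 200 camera calls.

## Working session

There is one attempt and no reset: what is moved stays moved. The work goes in short steps, Python scripts to look and compute and a tool call to move; the robot and the scene stay as the last step left them, time stands still between calls to the robot, and variables do not carry over. Pictures are saved under pics/ and viewed, at most 11 in all, crops included, and the job is handed in when it is done.

Besides the shell and the picture viewer there is one more tool, called after "Emit:" as name([rows], argument=value, ...), one row to a line, values as JSON. carry_out: Moves the arm, as the interface text tells. Shift numbers are shares of 300 mm and turn numbers shares of pi rad, none past 1 either way. Its arguments: {"type":"object","properties":{"rows":{"type":"array"},"force":{"type":"number"}},"required":["rows"]}

```bash
mkdir -p pics
cat > h.py <<'E'
import numpy as np,cv2
from scipy.spatial.transform import Rotation as Ro
from station import get_obs,get_image
def ray(c,uv):
    p=cv2.undistortPoints(np.array(uv,float).reshape(-1,1,2),c['mtx'],c['D']).reshape(-1,2)
    d=np.c_[p,np.ones(len(p))]@c['R']; o=-c['R'].T@c['t']; return o,d
def toplane(c,uv,z):
    o,d=ray(c,uv); return o+d*((z-o[2])/d[:,2])[:,None]
def proj(c,X):
    return cv2.projectPoints(np.array(X,float).reshape(-1,1,3),cv2.Rodrigues(c['R'])[0],c['t'],c['mtx'],c['D'])[0].reshape(-1,2)
E
python3 - <<'E'
from h import *
for n in('top','scene'):
    c=get_image(n);cv2.imwrite(f'pics/{n}0.png',c['img']);print(n,-c['R'].T@c['t'],c['R'].round(2).tolist())
    import pickle;pickle.dump(c,open(n+'0.pkl','wb'))
o=get_obs();print(o['t'],o['tool_pos'],o['tool_rot'],Ro.from_rotvec(o['tool_rot']).as_matrix().round(3))
E
```

```text
top [ 0.34498568 -0.01138652  1.05059114] [[-0.01, -1.0, -0.01], [-0.99, 0.01, -0.16], [0.16, 0.01, -0.99]]
scene [-0.04430788 -0.68448842  0.80341179] [[0.79, -0.62, -0.0], [-0.39, -0.49, -0.78], [0.48, 0.61, -0.63]]
0.1 [0.21334233 0.58684409 0.23015668] [-5.45004538e-01 -3.09340411e+00  2.86044873e-03] [[-0.94   0.342 -0.001]
 [ 0.342  0.94  -0.002]
 [ 0.    -0.002 -1.   ]]
```

View pics/top0.png

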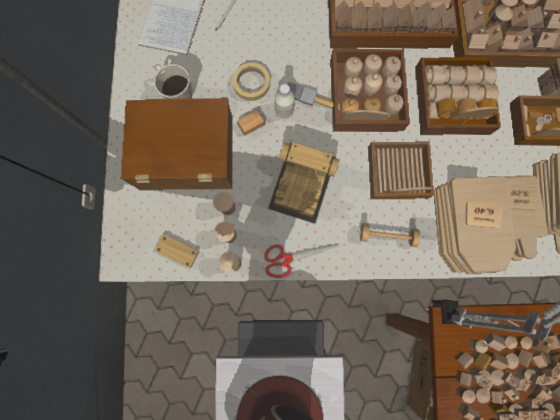

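View pics/scene0.png

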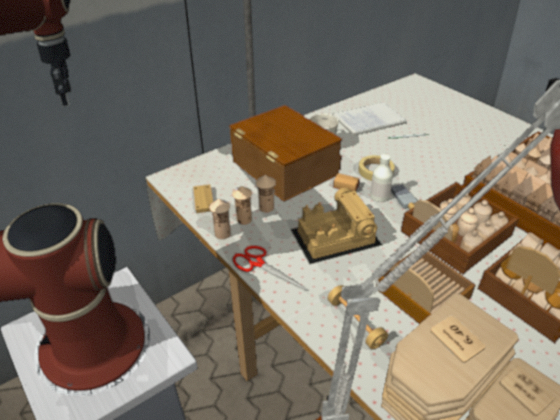

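The top view shows the wagon near (303,183), front toward (310,155). The wheelset is near (390,235), the keeper near (176,250), and the towers at (223,204), (225,232) and (229,262).

Run:
```python
from h import *
import pickle
c=pickle.load(open('top0.pkl','rb'))
for n,p,z in [('keep',(176,250),.014),('wheelset',(390,235),.023),('t1',(223,203),.108),('t2',(225,231),.104),('t3',(230,261),.11),('wagfront',(310,155),.08),('matrear L',(271,212),.0),('matrear R',(318,221),.0),('tabR edge',(280,280),0),('box',(232,187),.1)]:
    print(n,toplane(c,[p],z).round(3))
im=c['img']
a=cv2.resize(im[195:280,145:240],None,fx=4,fy=4,interpolation=cv2.INTER_CUBIC)
b=cv2.resize(im[215:260,350:430],None,fx=4,fy=4,interpolation=cv2.INTER_CUBIC)
d=cv2.resize(im[135:228,260:345],None,fx=4,fy=4,interpolation=cv2.INTER_CUBIC)
out=np.zeros((560,740,3),np.uint8);out[:340,:380]=a;out[350:530,:320]=b;out[:372,390:730]=d
cv2.imwrite('pics/crop0.png',out)
```

```text
keep [[0.419 0.261 0.014]]
wheelset [[ 0.45  -0.286  0.023]]
t1 [[0.522 0.127 0.108]]
t2 [[0.456 0.122 0.104]]
t3 [[0.386 0.109 0.11 ]]
wagfront [[ 0.646 -0.083  0.08 ]]
matrear L [[0.517 0.017 0.   ]]
matrear R [[ 0.492 -0.105  0.   ]]
tabR edge [[ 0.341 -0.005  0.   ]]
box [[0.563 0.107 0.1  ]]
```

View pics/crop0.png

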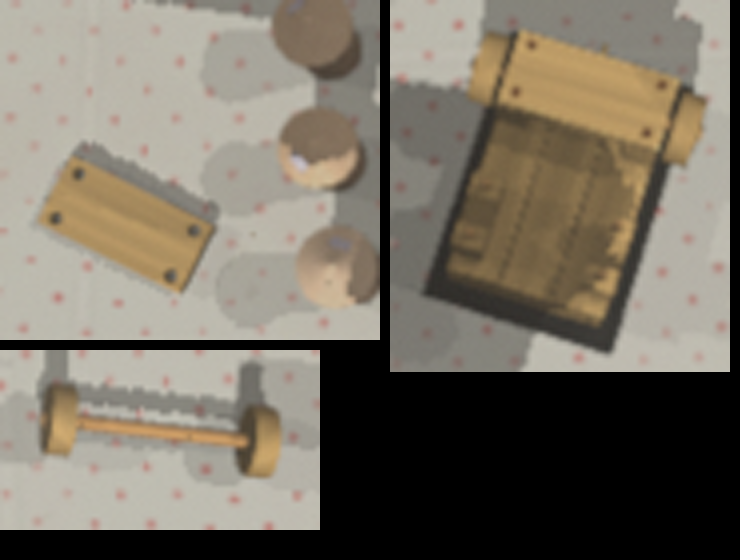

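The crop shows the keeper's four holes at (78,174), (55,218), (193,231) and (170,275). The axle runs from (78,423) to (247,441). The front keeper's holes are at (531,45), (661,85), (516,91) and (646,132), and the rear mat corners are at (427,294) and (610,352).

Run:
```python
from h import *
import pickle
c=pickle.load(open('top0.pkl','rb'))
f=lambda P,ox,oy,sx,sy:[((x-sx+.5)/4-.5+ox,(y-sy+.5)/4-.5+oy) for x,y in P]
k=toplane(c,f([(78,174),(55,218),(193,231),(170,275)],145,195,0,0),.014)
w=toplane(c,f([(78,423),(247,441)],350,215,0,350),.023)
h=toplane(c,f([(531,45),(661,85),(516,91),(646,132)],260,135,390,0),.088)
m=toplane(c,f([(427,294),(610,352)],260,135,390,0),.002)
for n,P in zip('kwhm',(k,w,h,m)):
    print(n,P.round(4).tolist(),'mean',P.mean(0).round(4))
    for i in range(1,len(P)):print('  ',np.linalg.norm(P[i]-P[0]).round(4),np.degrees(np.arctan2(*(P[i]-P[0])[[1,0]])).round(1))
ax=h[0]+h[1]-h[2]-h[3]; ax/=np.linalg.norm(ax);print('fwd',ax,'seat from dowels',h.mean(0)-.091*ax,'seat from mat',m.mean(0)+(.095-.0455)*ax)
```

```text
k [[0.4499, 0.2927, 0.014], [0.4216, 0.3067, 0.014], [0.4126, 0.2171, 0.014], [0.3847, 0.2313, 0.014]] mean [0.4172 0.262  0.014 ]
   0.0315 153.5
   0.0842 -116.3
   0.0895 -136.7
w [[0.4564, -0.2328, 0.023], [0.4434, -0.3406, 0.023]] mean [ 0.4499 -0.2867  0.023 ]
   0.1086 -96.9
h [[0.6673, -0.0456, 0.088], [0.6406, -0.125, 0.088], [0.6379, -0.0359, 0.088], [0.6109, -0.1149, 0.088]] mean [ 0.6392 -0.0804  0.088 ]
   0.0837 -108.5
   0.0309 161.7
   0.0893 -129.1
m [[0.527, 0.0223, 0.002], [0.4873, -0.0964, 0.002]] mean [ 0.5072 -0.037   0.002 ]
   0.1252 -108.5
fwd [ 0.94790233 -0.3185611   0.        ] seat from dowels [ 0.55291224 -0.0513738   0.088     ] seat from mat [ 0.5540824  -0.05281265  0.002     ]
```

```bash
cat >> h.py <<'E'
def down(yaw):  # tool y axis at world angle yaw (deg), tool z down
    a=np.radians(yaw); y=np.array([np.cos(a),np.sin(a),0]); z=np.array([0,0,-1.]); return np.c_[np.cross(y,z),y,z]
def plan(goals,start=None):
    if start is None:
        o=get_obs(); p,R=o['tool_pos'],Ro.from_rotvec(o['tool_rot']).as_matrix()
        print('at',p.round(4),'yaw',np.degrees(np.arctan2(R[1,1],R[0,1])).round(2),'q',o['q'].round(2),'t',o['t'],'op',o['opening'],'F',o['contact_force'].round(1),'grip',o['grip_force'])
    else: p,R=np.array(start[:3]),down(start[3])
    for g in goals:
        Rt=down(g[3]); r=Ro.from_matrix(R.T@Rt).as_rotvec()/np.pi; s=R.T@(np.array(g[:3])-p)/.3
        r,s=r.round(3),s.round(3); print(g,'turn',(r+0).tolist(),'shift',(s+0).tolist(),'mm',np.linalg.norm(s)*300//1,'deg',np.linalg.norm(r)*180//1)
        p=p+R@s*.3; R=R@Ro.from_rotvec(r*np.pi).as_matrix()
E
python3 - <<'E'
from h import *
plan([(.33,.40,.25,50),(.45,.18,.25,30),(.48,-.05,.25,12),(.45,-.26,.21,-7)])
E
```

```text
at [0.2133 0.5868 0.2302] yaw 70.02 q [ 1.1   0.05  1.61 -0.    1.48 -0.12] t 0.1 op 0.08522487072660455 F [-0.7  0.   0.1] grip 0.0
(0.33, 0.4, 0.25, 50) turn [-0.001, 0.0, 0.111] shift [-0.578, -0.453, -0.065] mm 221.0 deg 19.0
(0.45, 0.18, 0.25, 30) turn [0.0, 0.0, 0.111] shift [-0.778, -0.305, -0.001] mm 250.0 deg 19.0
(0.48, -0.05, 0.25, 12) turn [0.0, 0.0, 0.1] shift [-0.713, -0.297, -0.001] mm 231.0 deg 18.0
(0.45, -0.26, 0.21, -7) turn [0.0, 0.0, 0.106] shift [-0.664, -0.244, 0.133] mm 215.0 deg 19.0
```

Emit:
carry_out([
  [0,0,0.111,-0.578,-0.453,-0.065,-1],
  [0,0,0.111,-0.578,-0.453,-0.065,-1],
  [0,0,0.111,-0.578,-0.453,-0.065,-1],
  [0,0,0.111,-0.578,-0.453,-0.065,-1],
  [0,0,0.111,-0.578,-0.453,-0.065,-1],
])

```text
t: 0.6
tool_pos: [0.3315, 0.3975, 0.2508]
tool_rot: [1.078, 2.95, -0.001]
contact_force: [-0.4, 1.1, 0.5]
opening: 0.0857
grip_force: 0.0
```

Emit:
carry_out([
  [0,0,0.111,-0.778,-0.305,0,-1],
  [0,0,0.111,-0.778,-0.305,0,-1],
  [0,0,0.111,-0.778,-0.305,0,-1],
  [0,0,0.111,-0.778,-0.305,0,-1],
  [0,0,0.111,-0.778,-0.305,0,-1],
])

```text
t: 1.1
tool_pos: [0.4502, 0.179, 0.2505]
tool_rot: [-1.569, -2.721, -0.0]
contact_force: [0.5, 1.0, -0.8]
opening: 0.0853
grip_force: 0.0
```

Emit:
carry_out([
  [0,0,0.1,-0.713,-0.297,0,-1],
  [0,0,0.1,-0.713,-0.297,0,-1],
  [0,0,0.1,-0.713,-0.297,0,-1],
  [0,0,0.1,-0.713,-0.297,0,-1],
  [0,0,0.1,-0.713,-0.297,0,-1],
])

```text
t: 1.6
tool_pos: [0.4795, -0.0518, 0.2504]
tool_rot: [-1.979, -2.44, 0.001]
contact_force: [0.8, 1.2, 0.2]
opening: 0.0854
grip_force: 0.0
```

Emit:
carry_out([
  [0,0,0.106,-0.664,-0.244,0.133,-1],
  [0,0,0.106,-0.664,-0.244,0.133,-1],
  [0,0,0.106,-0.664,-0.244,0.133,-1],
  [0,0,0.106,-0.664,-0.244,0.133,-1],
  [0,0,0.106,-0.664,-0.244,0.133,-1],
])

```text
t: 2.1
tool_pos: [0.4482, -0.262, 0.2092]
tool_rot: [-2.356, -2.075, 0.002]
contact_force: [1.1, 0.8, 0.1]
opening: 0.0854
grip_force: 0.0
```

Run:
```python
from h import *
import pickle
c=get_image('wrist');cv2.imwrite('pics/w1.png',c['img']);pickle.dump(c,open('w1.pkl','wb'))
plan([])
print(-c['R'].T@c['t'],c['R'].round(2))
print(proj(c,[(.4564,-.2328,.023),(.4434,-.3406,.023)]).round(1))
```

```text
at [ 0.4482 -0.2623  0.2091] yaw -7.29 q [-0.67 -0.19  1.88 -0.    1.45 -0.54] t 2.15 op 0.0852844367889397 F [-1.3 -0.4 -1.2] grip 0.0
[ 0.4585624  -0.18108028  0.35068087] [[ 0.99 -0.13 -0.  ]
 [-0.12 -0.94  0.32]
 [-0.04 -0.32 -0.95]]
[[285.  160.6]
 [285.2 256.4]]
```

View pics/w1.png

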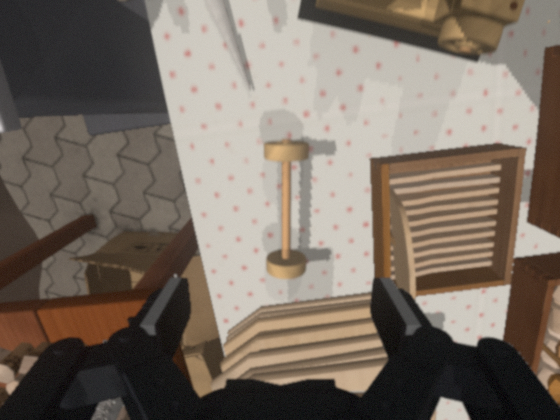

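The wrist view shows the wheelset upright, with the axle at column 286. The upper wheel covers rows 143–160 and the lower wheel rows 252–275. The prediction was column 285, so it agrees within about 1.5 mm.

Run:
```python
from h import *
import pickle
w=pickle.load(open('w1.pkl','rb'));c=pickle.load(open('top0.pkl','rb'))
im=w['img'];print('wrist col 278..', [(r,im[r,296].tolist()) for r in list(range(140,166,2))+list(range(246,282,2))])
hsv=cv2.cvtColor(im,cv2.COLOR_BGR2HSV)
for r in (180,210,235):
    row=hsv[r,265:300]; m=np.where(row[:,1]>80)[0]+265; print(r,m.min(),m.max(),toplane(w,[(m.mean(),r)],.023).round(4))
plan([(.4505,-.287,.06,-6.9),(.4505,-.287,.004,-6.9)])
```

```text
wrist col 278.. [(140, [118, 129, 133]), (142, [79, 95, 109]), (144, [82, 105, 123]), (146, [90, 121, 144]), (148, [96, 128, 155]), (150, [97, 132, 158]), (152, [97, 131, 157]), (154, [97, 132, 157]), (156, [97, 131, 156]), (158, [99, 130, 156]), (160, [126, 149, 165]), (162, [164, 176, 186]), (164, [172, 181, 194]), (246, [165, 173, 178]), (248, [138, 146, 151]), (250, [92, 102, 109]), (252, [66, 82, 95]), (254, [67, 83, 96]), (256, [63, 80, 93]), (258, [65, 82, 95]), (260, [62, 81, 92]), (262, [67, 85, 96]), (264, [70, 92, 111]), (266, [89, 122, 145]), (268, [92, 127, 153]), (270, [91, 125, 151]), (272, [90, 124, 149]), (274, [87, 120, 145]), (276, [99, 125, 146]), (278, [140, 153, 163]), (280, [159, 166, 172])]
180 282 289 [[ 0.4545 -0.253   0.023 ]]
210 282 289 [[ 0.4505 -0.2857  0.023 ]]
235 282 289 [[ 0.447  -0.3146  0.023 ]]
at [ 0.4482 -0.2623  0.2091] yaw -7.29 q [-0.67 -0.19  1.88 -0.    1.45 -0.54] t 2.15 op 0.0852844367889397 F [-1.3 -0.4 -1.2] grip 0.0
(0.4505, -0.287, 0.06, -6.9) turn [-0.001, 0.0, -0.002] shift [-0.081, 0.019, 0.497] mm 151.0 deg 0.0
(0.4505, -0.287, 0.004, -6.9) turn [0.0, 0.0, 0.0] shift [0.0, 0.0, 0.187] mm 56.0 deg 0.0
```

Emit:
carry_out([
  [0,0,0,-0.081,0.019,0.3,-1],
  [0,0,0,-0.081,0.019,0.45,-1],
  [0,0,0,-0.081,0.019,0.55,-1],
  [0,0,0,-0.081,0.019,0.65,-1],
  [0,0,0,-0.081,0.019,0.683,-1],
])

```text
t: 2.65
tool_pos: [0.4488, -0.2794, -0.0002]
tool_rot: [-2.343, -2.074, 0.002]
contact_force: [-0.4, 0.4, -0.6]
opening: 0.0849
grip_force: 0.0
```

Emit:
carry_out([
  [0,0,0,0,0,0,0.3],
  [0,0,0,0,0,0,0.6],
  [0,0,0,0,0,0,1],
  [0,0,0,0,0,0,1],
  [0,0,0,0,0,0,1],
], force=50)

```text
t: 3.15
tool_pos: [0.4536, -0.2845, 0.0078]
tool_rot: [2.351, 2.079, 0.001]
contact_force: [-1.6, 0.5, -0.8]
opening: 0.0118
grip_force: 0.0
```

Run:
```python
from h import *
import pickle
w=pickle.load(open('w1.pkl','rb'))
P=toplane(w,[(286,160),(286,265)],.046);print(P.round(4),P.mean(0),np.linalg.norm(P[1]-P[0]))
plan([])
```

```text
[[ 0.4576 -0.2287  0.046 ]
 [ 0.4441 -0.3395  0.046 ]] [ 0.45084949 -0.28411561  0.046     ] 0.11167725240871726
at [ 0.4536 -0.2845  0.0078] yaw -7.02 q [-0.7   0.09  1.98 -0.    1.07 -0.58] t 3.15 op 0.011823530716389538 F [-1.6  0.5 -0.8] grip 0.0
```

Emit:
carry_out([
  [0,0,0,0,0,0,1],
  [0,0,0,0,0,0,1],
  [0,0,0,0,0,0,1],
], force=50)

```text
t: 3.45
tool_pos: [0.4535, -0.2844, 0.0077]
tool_rot: [2.352, 2.08, 0.001]
contact_force: [-0.1, 1.4, 6.5]
opening: 0.0074
grip_force: 48.8
```

Run:
```python
from h import *
p=(.451,-.286,.0045,-7)
plan([])
plan([(.47,-.24,.18,-10),(.545,-.07,.18,-18.5)],p)
```

```text
at [ 0.4535 -0.2844  0.0077] yaw -7.03 q [-0.7   0.09  1.98  0.    1.07 -0.58] t 3.45 op 0.007418502041608297 F [-0.1  1.4  6.5] grip 48.80426645278931
(0.47, -0.24, 0.18, -10) turn [0.0, 0.0, 0.017] shift [0.16, 0.044, -0.585] mm 182.0 deg 3.0
(0.545, -0.07, 0.18, -18.5) turn [0.0, 0.0, 0.047] shift [0.602, 0.147, 0.0] mm 185.0 deg 8.0
```

Emit:
carry_out([
  [0,0,0,0,0,-0.06,1],
  [0,0,0,0,0,-0.15,1],
  [0,0,0.017,0.16,0.044,-0.3,1],
  [0,0,0.017,0.16,0.044,-0.46,1],
  [0,0,0.017,0.16,0.044,-0.585,1],
])

```text
t: 3.95
tool_pos: [0.4711, -0.2359, 0.1822]
tool_rot: [-2.405, -2.018, 0.0]
contact_force: [1.1, -0.6, -0.1]
opening: 0.0083
grip_force: 48.9
```

Emit:
carry_out([
  [0,0,0.047,0.15,0.037,0,1],
  [0,0,0.047,0.3,0.074,0,1],
  [0,0,0.047,0.45,0.11,0,1],
  [0,0,0.047,0.602,0.147,0,1],
  [0,0,0.047,0.602,0.147,0,1],
])

```text
t: 4.45
tool_pos: [0.5476, -0.063, 0.1814]
tool_rot: [-2.544, -1.841, -0.002]
contact_force: [-0.2, -1.1, -0.2]
opening: 0.0083
grip_force: 49.0
```

Run:
```python
from h import *
import pickle
plan([])
I={}
for n in('top','wrist','scene'):
    c=I[n]=get_image(n);pickle.dump(c,open(n+'2.pkl','wb'))
out=np.zeros((570,800,3),np.uint8)
out[:420,:400]=cv2.resize(I['wrist']['img'][:,80:480],None,fx=1,fy=1)
out[:396,404:800]=cv2.resize(I['top']['img'][130:229,250:349],None,fx=4,fy=4,interpolation=cv2.INTER_CUBIC)
s=I['scene']['img'][180:270,280:390];out[420:570,0:183]=cv2.resize(s,(183,150))
cv2.imwrite('pics/c2.png',out)
```

```text
at [ 0.5476 -0.063   0.1814] yaw -18.2 q [-0.25 -0.09  1.84  0.    1.39  0.07] t 4.45 op 0.008344368219389085 F [-0.2 -1.1 -0.2] grip 48.981839418411255
```

View pics/c2.png

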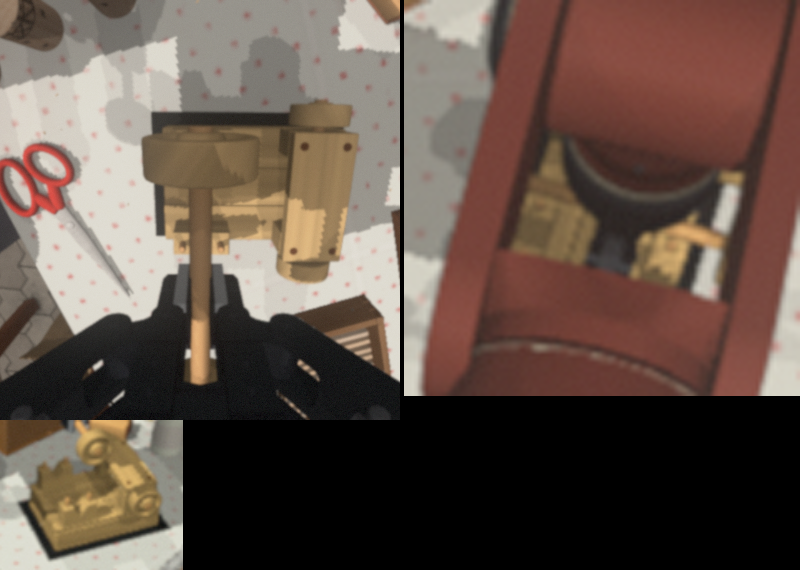

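The wrist view shows the wheelset held, with the near wheel's inner rim edge at row 187 and the axle around column 280 in the full image. The front keeper's dowels are at (385,147), (427,147), (374,251) and (413,251) in the full image.

Run:
```python
from h import *
import pickle
w=pickle.load(open('wrist2.pkl','rb'))
h=toplane(w,[(385,147),(427,147),(374,251),(413,251)],.088);print(h.round(4).tolist(),h.mean(0))
ax=h[1]-h[0]+h[3]-h[2];ly=h[0]+h[1]-h[2]-h[3];print('yaw',np.degrees(np.arctan2(ax[1],ax[0])),np.degrees(np.arctan2(-ly[0],ly[1])),np.linalg.norm(ax)/2,np.linalg.norm(ly)/2)
a=np.radians(-18.5);fx=np.array([np.cos(a),np.sin(a),0]);fy=np.array([-fx[1],fx[0],0])
print('seat',h.mean(0)-.091*fx)
o=get_obs();T=o['tool_pos'];R=Ro.from_rotvec(o['tool_rot']).as_matrix()
ty=R[:,1]*1;tx=np.cross([0,0,1],ty)  # ty ~ wagon x, tx ~ wagon +y
print('tx',tx,'tilt',R[:,2])
E_=toplane(w,[(280,187),(280,210),(281,300)],.2195)
print('wheel inner top edge along axle from TCP (want 56mm):',((E_[0]-T)@tx)*1e3)
P=toplane(w,[(279.5,200),(281,300)],.2015)
print('axle pts in tool (y off, along)',[(((p-T)@ty*1e3).round(1),((p-T)@tx*1e3).round(1)) for p in P])
for z in(.19,.1965,.2): # expected axle row cols
    q=T+tx*.04; q[2]=z; q2=T.copy();q2[2]=z; print(z,proj(w,[q-ty*.005,q+ty*.005,q2-ty*.005,q2+ty*.005]).round(1).tolist())
im=w['img'];hsv=cv2.cvtColor(im,cv2.COLOR_BGR2HSV)
for r in (205,225,300,330):
    print(r,hsv[r,262:300,1].tolist())
```

```text
[[0.6368, -0.0372, 0.088], [0.6666, -0.0467, 0.088], [0.6105, -0.1162, 0.088], [0.641, -0.1264, 0.088]] [ 0.63871456 -0.08160844  0.088     ]
yaw -18.150817539690703 -18.139045673653506 0.03169693705452331 0.08346287225522486
seat [ 0.5524171  -0.05273372  0.088     ]
tx [ 0.31744776  0.94827554 -0.        ] tilt [-7.90776032e-04 -3.18979650e-04 -9.99999636e-01]
wheel inner top edge along axle from TCP (want 56mm): 59.068089144244716
axle pts in tool (y off, along) [(np.float64(-0.6), np.float64(49.4)), (np.float64(0.2), np.float64(3.4))]
0.19 [[269.4, 213.4], [292.2, 213.5], [270.0, 292.5], [290.8, 292.5]]
0.1965 [[268.9, 218.3], [292.7, 218.4], [269.5, 300.2], [291.2, 300.3]]
0.2 [[268.6, 221.2], [293.1, 221.2], [269.3, 304.6], [291.5, 304.7]]
205 [97, 94, 96, 100, 99, 103, 98, 102, 105, 105, 111, 106, 113, 109, 111, 109, 116, 115, 113, 114, 112, 113, 110, 117, 116, 115, 114, 118, 109, 110, 110, 113, 111, 108, 108, 108, 110, 108]
225 [97, 96, 90, 94, 93, 93, 95, 94, 99, 99, 105, 105, 112, 108, 111, 108, 112, 111, 112, 109, 108, 112, 106, 108, 112, 112, 112, 111, 105, 111, 100, 103, 100, 94, 101, 96, 95, 100]
300 [9, 9, 15, 16, 15, 26, 42, 40, 77, 95, 112, 116, 109, 114, 109, 116, 114, 110, 111, 116, 118, 117, 115, 111, 114, 110, 111, 98, 82, 53, 35, 28, 22, 10, 12, 6, 9, 12]
330 [31, 45, 30, 30, 42, 27, 31, 66, 109, 120, 120, 119, 118, 117, 116, 119, 117, 119, 120, 121, 121, 120, 121, 121, 120, 120, 119, 110, 105, 51, 38, 51, 41, 39, 31, 46, 56, 43]
```

Run:
```python
from h import *
plan([(.5525,-.0539,.105,-18.35),(.5525,-.0539,.062,-18.35),(.5525,-.0539,.0525,-18.35)])
```

```text
at [ 0.5463 -0.0676  0.1812] yaw -18.51 q [-0.26 -0.09  1.84 -0.    1.39  0.07] t 4.6 op 0.007987065947647167 F [ 0.8  0.3 -1.7] grip 48.98204326629639
(0.5525, -0.0539, 0.105, -18.35) turn [0.0, 0.0, -0.001] shift [0.05, 0.005, 0.254] mm 77.0 deg 0.0
(0.5525, -0.0539, 0.062, -18.35) turn [0.0, 0.0, 0.0] shift [0.0, 0.0, 0.143] mm 42.0 deg 0.0
(0.5525, -0.0539, 0.0525, -18.35) turn [0.0, 0.0, 0.0] shift [0.0, 0.0, 0.032] mm 9.0 deg 0.0
```

Emit:
carry_out([
  [0,0,-0.001,0.025,0.003,0.13,1],
  [0,0,-0.001,0.05,0.005,0.22,1],
  [0,0,-0.001,0.05,0.005,0.22,1],
  [0,0,-0.001,0.05,0.005,0.22,1],
  [0,0,-0.001,0.05,0.005,0.22,1],
])

```text
t: 5.1
tool_pos: [0.5539, -0.0551, 0.1177]
tool_rot: [2.547, 1.835, 0.003]
contact_force: [-0.1, 0.4, -0.3]
opening: 0.008
grip_force: 49.0
```

Run:
```python
from h import *
import pickle
o=get_obs();T=o['tool_pos'];R=Ro.from_rotvec(o['tool_rot']).as_matrix()
w=get_image('wrist');pickle.dump((w,o),open('w3.pkl','wb'));cv2.imwrite('pics/w3.png',w['img'])
plan([])
print('cam in tool',R.T@(-w['R'].T@w['t']-T))
```

```text
at [ 0.5541 -0.055   0.1179] yaw -18.43 q [-0.23 -0.01  1.88 -0.    1.28  0.09] t 5.15 op 0.0076345757292994275 F [ 0.3  0.1 -0.7] grip 48.989417552948
cam in tool [ 8.16167372e-02 -9.58728422e-05 -1.41474350e-01]
```

View pics/w3.png

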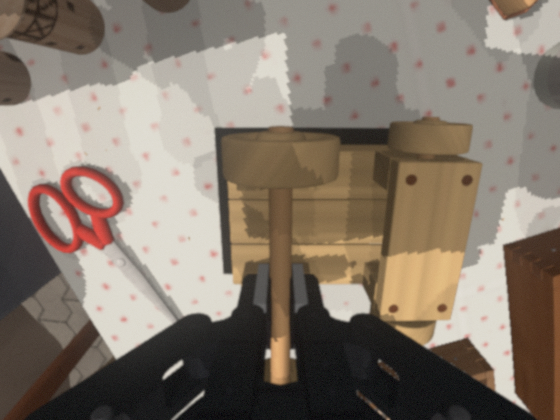

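The wrist view shows the axle at column 281 and the wheel's inner rim edge at row 187. The front dowels are at (411,180), (467,180), (393,309) and (442,308).

Run:
```python
from h import *
import pickle
w,o=pickle.load(open('w3.pkl','rb'));T=o['tool_pos'];R=Ro.from_rotvec(o['tool_rot']).as_matrix()
h=toplane(w,[(411,180),(467,180),(393,309),(442,308)],.088);m=h.mean(0)
ax=h[1]-h[0]+h[3]-h[2];ly=h[0]+h[1]-h[2]-h[3];print('yaw',np.degrees(np.arctan2(ax[1],ax[0])),np.degrees(np.arctan2(-ly[0],ly[1])),np.linalg.norm(ax)/2,np.linalg.norm(ly)/2)
for y in(-18.2,-18.5):
    a=np.radians(y);fx=np.array([np.cos(a),np.sin(a),0]);print('seat',m-.091*fx)
zt=T[2]+.0153+.023
print('edge',R.T@(toplane(w,[(281,186),(281,188)],zt)-T).T*1e3)
print('axle y',[(R.T@(toplane(w,[p],zt-.0205)[0]-T)*1e3).round(1) for p in((280.5,210),(281,320))])
im=w['img'];print([(r,im[r,262].tolist()) for r in range(176,196,2)])
```

```text
yaw -18.11779600811139 -18.52564830361592 0.03197895047003039 0.08370194347288648
seat [ 0.55195874 -0.052345    0.088     ]
seat [ 0.55210874 -0.05189276  0.088     ]
edge [[ 56.9350049   56.25419483]
 [  0.27661006   0.27748733]
 [-38.29430407 -38.29436091]]
axle y [array([ 42. ,   0.2, -17.8]), array([-11.5,   0.4, -17.8])]
[(176, [72, 101, 122]), (178, [72, 100, 119]), (180, [67, 96, 116]), (182, [70, 99, 120]), (184, [68, 97, 118]), (186, [64, 90, 110]), (188, [59, 83, 100]), (190, [70, 100, 120]), (192, [74, 105, 128]), (194, [71, 102, 124])]
```

Run:
```python
from h import *
plan([(.5521,-.0526,.062,-18.4)])
plan([(.5521,-.0526,.053,-18.4)])
```

```text
at [ 0.5541 -0.055   0.1179] yaw -18.43 q [-0.23 -0.01  1.88 -0.    1.28  0.09] t 5.15 op 0.0076345757292994275 F [ 0.3  0.1 -0.7] grip 48.989417552948
(0.5521, -0.0526, 0.062, -18.4) turn [0.001, 0.0, 0.0] shift [0.006, -0.01, 0.186] mm 55.0 deg 0.0
at [ 0.5541 -0.055   0.1179] yaw -18.43 q [-0.23 -0.01  1.88 -0.    1.28  0.09] t 5.15 op 0.0076345757292994275 F [ 0.3  0.1 -0.7] grip 48.989417552948
(0.5521, -0.0526, 0.053, -18.4) turn [0.001, 0.0, 0.0] shift [0.006, -0.01, 0.216] mm 64.0 deg 0.0
```

Emit:
carry_out([
  [0.001,0,0,0.006,-0.01,0.06,1],
  [0.001,0,0,0.006,-0.01,0.11,1],
  [0.001,0,0,0.006,-0.01,0.15,1],
  [0.001,0,0,0.006,-0.01,0.18,1],
  [0.001,0,0,0.006,-0.01,0.18,1],
])

```text
t: 5.65
tool_pos: [0.5492, -0.0509, 0.0592]
tool_rot: [-2.543, -1.835, 0.007]
contact_force: [-0.9, -0.4, -0.9]
opening: 0.008
grip_force: 49.0
```

Emit:
carry_out([
  [0,0,0,0,0,0.01,1],
  [0,0,0,0,0,0.02,1],
  [0,0,0,0,0,0.03,1],
  [0,0,0,0,0,0.03,1],
  [0,0,0,0,0,0.03,1],
])

```text
t: 6.15
tool_pos: [0.5516, -0.0515, 0.0532]
tool_rot: [-2.547, -1.838, -0.0]
contact_force: [3.6, -1.2, -0.8]
opening: 0.0079
grip_force: 49.0
```

Emit:
carry_out([
  [0,0,0,0,0,0.003,0.9],
  [0,0,0,0,0,0.003,0.7],
  [0,0,0,0,0,0.003,0.4],
  [0,0,0,0,0,0.003,0.2],
  [0,0,0,0,0,0.003,0.2],
])

```text
t: 6.65
tool_pos: [0.5497, -0.051, 0.0509]
tool_rot: [-2.544, -1.836, 0.005]
contact_force: [-0.3, -0.9, 0.2]
opening: 0.0341
grip_force: 0.0
```

Emit:
carry_out([
  [0,0,0,0,0,-0.05,0.2],
  [0,0,0,0,0,-0.15,0.2],
  [0,0,0,0,0,-0.3,0.2],
  [0,0,0,0,0,-0.45,0.2],
  [0,0,0,0,0,-0.5,0.2],
])

```text
t: 7.15
tool_pos: [0.5536, -0.0519, 0.2091]
tool_rot: [2.543, 1.836, 0.008]
contact_force: [0.1, -0.1, 0.4]
opening: 0.0342
grip_force: 0.0
```

Run:
```python
from h import *
plan([(.50,.11,.22,-22),(.42,.25,.20,-26.4)])
```

```text
at [ 0.5536 -0.0519  0.2091] yaw -18.36 q [-0.23 -0.1   1.8   0.    1.43  0.09] t 7.15 op 0.03419032353280344 F [ 0.1 -0.1  0.4] grip 0.0
(0.5, 0.11, 0.22, -22) turn [0.002, 0.0, 0.02] shift [0.456, -0.339, -0.038] mm 170.0 deg 3.0
(0.42, 0.25, 0.2, -26.4) turn [0.0, 0.0, 0.025] shift [0.333, -0.422, 0.067] mm 162.0 deg 4.0
```

Emit:
carry_out([
  [0,0,0,-0.12,0,0,-1],
  [0,0,0,-0.12,0,0,-1],
  [0,0,0,-0.12,0,0,-1],
  [0,0,0,-0.12,0,0,-1],
  [0,0,0,-0.12,0,0,-1],
])

```text
t: 7.65
tool_pos: [0.5394, -0.0849, 0.201]
tool_rot: [-2.544, -1.837, 0.004]
contact_force: [-0.6, -0.3, 1.0]
opening: 0.0852
grip_force: 0.0
```

Run:
```python
from h import *
import pickle
plan([(.50,.11,.22,-22),(.42,.25,.20,-26.4)])
o=get_obs();w=get_image('wrist');s=get_image('scene');pickle.dump((w,s,o),open('w4.pkl','wb'))
out=np.zeros((600,800,3),np.uint8)
out[:,:520]=cv2.resize(w['img'][:300,170:430],None,fx=2,fy=2,interpolation=cv2.INTER_CUBIC)
out[:270,520:]=cv2.resize(s['img'][180:270,290:383],(280,270),interpolation=cv2.INTER_CUBIC)
cv2.imwrite('pics/c4.png',out)
```

```text
at [ 0.5394 -0.0849  0.201 ] yaw -18.32 q [-0.29 -0.11  1.83  0.    1.43  0.03] t 7.65 op 0.08519533276546234 F [-0.6 -0.3  1. ] grip 0.0
(0.5, 0.11, 0.22, -22) turn [-0.001, 0.0, 0.02] shift [0.575, -0.329, -0.062] mm 199.0 deg 3.0
(0.42, 0.25, 0.2, -26.4) turn [0.0, 0.0, 0.025] shift [0.334, -0.422, 0.067] mm 162.0 deg 4.0
```

View pics/c4.png

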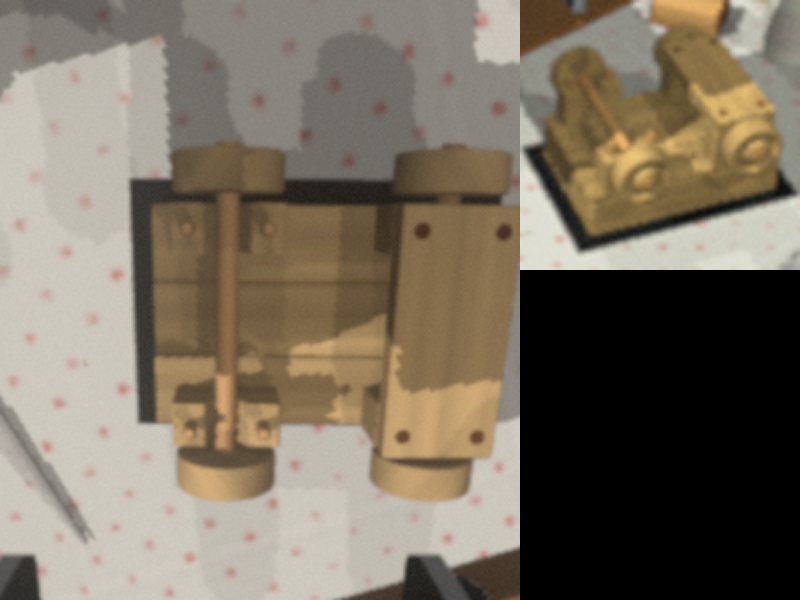

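The wheelset is seated in both notches, with one wheel on each side. The dowel tips are at (187,228), (269,229), (191,431) and (264,431) in the crop.

Run:
```python
from h import *
import pickle
w,s,o=pickle.load(open('w4.pkl','rb'))
def q(P,z):
    h=toplane(w,[((x+.5)/2-.5+170,(y+.5)/2-.5) for x,y in P],z)
    ax=h[1]-h[0]+h[3]-h[2];ly=h[0]+h[1]-h[2]-h[3];print(h.mean(0),'yaw',np.degrees(np.arctan2(ax[1],ax[0])),np.degrees(np.arctan2(-ly[0],ly[1])),np.linalg.norm(ax)/2,np.linalg.norm(ly)/2)
    return h
a=q([(187,228),(269,229),(191,431),(264,431)],.086);b=q([(422,231),(504,231),(403,437),(477,437)],.088)
d=b.mean(0)-a.mean(0);print(np.linalg.norm(d[:2]),np.degrees(np.arctan2(d[1],d[0])))
R=Ro.from_rotvec(o['tool_rot']).as_matrix();print('cam in tool',R.T@(-w['R'].T@w['t']-o['tool_pos']))
```

```text
[ 0.55305688 -0.05144448  0.086     ] yaw -18.592888141029498 -18.25018980069495 0.03130404596669848 0.08236881882257362
[ 0.63853018 -0.08088645  0.088     ] yaw -17.927680662041155 -18.354590627948266 0.03186471602651624 0.0839405310062243
0.09040195660242858 -19.006681529203963
cam in tool [ 8.16455032e-02 -8.96389801e-05 -1.41517843e-01]
```

Emit:
carry_out([
  [0,0,0.02,0.14,-0.08,-0.062,-1],
  [0,0,0.02,0.29,-0.165,-0.062,-1],
  [0,0,0.02,0.43,-0.25,-0.062,-1],
  [0,0,0.02,0.575,-0.329,-0.062,-1],
  [0,0,0.02,0.575,-0.329,-0.062,-1],
])

```text
t: 8.25
tool_pos: [0.4989, 0.1141, 0.2205]
tool_rot: [-2.594, -1.765, 0.002]
contact_force: [-0.1, -0.0, -0.3]
opening: 0.0856
grip_force: 0.0
```

Emit:
carry_out([
  [0,0,0.025,0.11,-0.14,0.02,-1],
  [0,0,0.025,0.22,-0.28,0.04,-1],
  [0,0,0.025,0.334,-0.422,0.067,-1],
  [0,0,0.025,0.334,-0.422,0.067,-1],
  [0,0,0.025,0.334,-0.422,0.067,-1],
])

```text
t: 8.75
tool_pos: [0.4195, 0.2504, 0.2002]
tool_rot: [-2.666, -1.657, 0.005]
contact_force: [0.0, -0.4, -0.4]
opening: 0.085
grip_force: 0.0
```

Emit:
carry_out([
  [0,0,0,-0.2,0,0,-1],
  [0,0,0,-0.2,0,0,-1],
  [0,0,0,-0.2,0,0,-1],
  [0,0,0,-0.2,0,0,-1],
  [0,0,0,-0.2,0,0,-1],
])

```text
t: 9.25
tool_pos: [0.3946, 0.1959, 0.2015]
tool_rot: [-2.67, -1.652, 0.001]
contact_force: [0.4, -0.7, 0.2]
opening: 0.0856
grip_force: 0.0
```

Run:
```python
from h import *
import pickle
plan([(.4172,.262,.06,-26.4)])
o=get_obs();w=get_image('wrist');pickle.dump((w,o),open('w5.pkl','wb'))
print(proj(w,[[0.4499, 0.2927, 0.014], [0.4216, 0.3067, 0.014], [0.4126, 0.2171, 0.014], [0.3847, 0.2313, 0.014]]))
cv2.imwrite('pics/w5.png',w['img'])
```

```text
at [0.3946 0.1959 0.2015] yaw -26.5 q [ 0.29 -0.4   2.06  0.    1.48  0.75] t 9.25 op 0.08563474913280758 F [ 0.4 -0.7  0.2] grip 0.0
(0.4172, 0.262, 0.06, -26.4) turn [-0.001, 0.0, -0.001] shift [0.231, -0.03, 0.472] mm 157.0 deg 0.0
[[286.87135602  75.75054984]
 [253.89158332  75.8988598 ]
 [286.6783321  163.37639766]
 [256.40066838 163.12107683]]
```

View pics/w5.png

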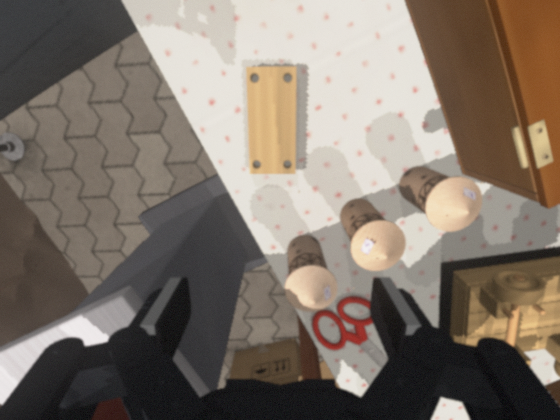

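The wrist view shows the keeper's holes at (254,77), (287,77), (256,164) and (286,164), about 1 mm from the prediction. The way down is clear of the towers.

Emit:
carry_out([
  [0,0,0,0.11,-0.015,0.15,-1],
  [0,0,0,0.227,-0.03,0.3,-1],
  [0,0,0,0.227,-0.03,0.45,-1],
  [0,0,0,0.227,-0.03,0.56,-1],
  [0,0,0,0.227,-0.03,0.56,-1],
])

```text
t: 9.8
tool_pos: [0.4105, 0.2595, 0.0265]
tool_rot: [-2.666, -1.653, 0.024]
contact_force: [-1.9, -0.7, 0.3]
opening: 0.0853
grip_force: 0.0
```

Emit:
carry_out([
  [0,0,0,0,0,0.02,-1],
  [0,0,0,0,0,0.03,-1],
  [0,0,0,0,0,0.03,-1],
  [0,0,0,0,0,0.03,-1],
])

```text
t: 10.2
tool_pos: [0.4168, 0.2615, 0.0258]
tool_rot: [-2.67, -1.653, -0.003]
contact_force: [-0.9, -0.2, -0.1]
opening: 0.0853
grip_force: 0.0
```

Run:
```python
from h import *
plan([(.4168,.2612,.000,-26.4)])
```

```text
at [0.4168 0.2615 0.0258] yaw -26.48 q [ 0.41 -0.04  2.07  0.    1.11  0.87] t 10.2 op 0.08531761488693358 F [-0.9 -0.2 -0.1] grip 0.0
(0.4168, 0.2612, 0.0, -26.4) turn [0.0, -0.001, 0.0] shift [-0.001, 0.0, 0.086] mm 25.0 deg 0.0
```

Emit:
carry_out([
  [0,0,0,0,0,0.03,-1],
  [0,0,0,0,0,0.06,-1],
  [0,0,0,0,0,0.08,-1],
  [0,0,0,0,0,0.084,-1],
  [0,0,0,0,0,0.084,-1],
])

```text
t: 10.7
tool_pos: [0.4148, 0.2608, -0.0021]
tool_rot: [-2.669, -1.653, 0.005]
contact_force: [0.0, -0.1, 0.4]
opening: 0.0854
grip_force: 0.0
```

Emit:
carry_out([
  [0,0,0,0,0,0,-0.6],
  [0,0,0,0,0,0,-0.3],
  [0,0,0,0,0,0,0],
  [0,0,0,0,0,0,0.3],
  [0,0,0,0,0,0,0.3],
], force=50)

```text
t: 11.2
tool_pos: [0.416, 0.2613, -0.0007]
tool_rot: [-2.669, -1.653, 0.001]
contact_force: [0.5, -0.8, 2.8]
opening: 0.0468
grip_force: 53.7
```

Emit:
carry_out([
  [0,0,0,0,0,0,1],
  [0,0,0,0,0,0,1],
])

```text
t: 11.4
tool_pos: [0.416, 0.2613, -0.0007]
tool_rot: [-2.669, -1.653, 0.001]
contact_force: [-0.1, 0.1, 4.5]
opening: 0.0468
grip_force: 53.9
```

Emit:
carry_out([
  [0,0,0,0,0,-0.04,1],
  [0,0,0,0,0,-0.12,1],
  [0,0,0,0,0,-0.26,1],
  [0,0,0,0,0,-0.4,1],
  [0,0,0,0,0,-0.55,1],
])

```text
t: 11.9
tool_pos: [0.4144, 0.2603, 0.1643]
tool_rot: [-2.669, -1.653, 0.007]
contact_force: [0.6, -0.0, -1.3]
opening: 0.0463
grip_force: 53.3
```

Emit:
carry_out([
  [0,0,0,0,0,-0.1,1],
  [0,0,0,0,0,-0.1,1],
  [0,0,0,0,0,-0.1,1],
  [0,0,0,0,0,-0.1,1],
])

```text
t: 12.3
tool_pos: [0.4145, 0.2603, 0.1914]
tool_rot: [-2.668, -1.652, 0.009]
contact_force: [-0.4, -0.9, -0.4]
opening: 0.0463
grip_force: 53.3
```

Run:
```python
from h import *
import pickle
plan([(.49,.11,.195,-22),(.54,-.03,.18,-18.4)])
o=get_obs();w=get_image('wrist');t=get_image('top');s=get_image('scene');pickle.dump((w,t,s,o),open('w6.pkl','wb'))
T=o['tool_pos'];R=Ro.from_rotvec(o['tool_rot']).as_matrix()
X=[T+R@np.array([x,y,-.0147]) for x,y in((.042,-.016),(.042,.016),(-.042,-.016),(-.042,.016))]
print('expected wrist',proj(w,X).round(1).tolist())
out=np.zeros((600,800,3),np.uint8)
out[:420,:]=w['img'][:,:].repeat(1,0)[:,:].copy() if 0 else 0
out[:420,:560]=w['img']
out[:240,560:]=cv2.resize(t['img'][205:285,130:210],(240,240),interpolation=cv2.INTER_CUBIC)
p=proj(s,[T])[0].astype(int);print(p)
c=s['img'][max(p[1]-45,0):p[1]+45,max(p[0]-45,0):p[0]+45]
out[250:490,560:]=cv2.resize(c,(240,240),interpolation=cv2.INTER_CUBIC)
cv2.imwrite('pics/c6.png',out)
```

```text
at [0.4145 0.2603 0.1914] yaw -26.47 q [ 0.41 -0.25  1.96  0.    1.44  0.87] t 12.3 op 0.04630852828195195 F [-0.4 -0.9 -0.4] grip 53.315858244895935
(0.49, 0.11, 0.195, -22) turn [-0.002, 0.001, -0.025] shift [-0.336, 0.448, -0.013] mm 168.0 deg 4.0
(0.54, -0.03, 0.18, -18.4) turn [0.0, 0.0, -0.02] shift [-0.371, 0.329, 0.05] mm 149.0 deg 3.0
expected wrist [[241.4, 207.8], [318.1, 207.9], [248.2, 366.0], [311.3, 366.0]]
[195 138]
```

View pics/c6.png

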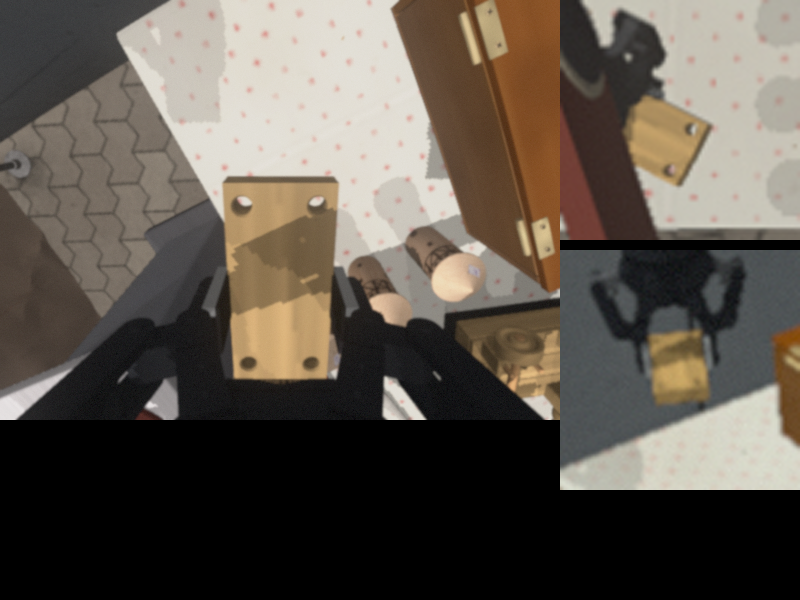

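The keeper is gripped level. Its holes in the wrist view are at (241.5,203.5), (317,203.5), (249,363) and (311,363), about 3–4 px from nominal.

Run:
```python
from h import *
import pickle
w,t,s,o=pickle.load(open('w6.pkl','rb'))
T=o['tool_pos'];R=Ro.from_rotvec(o['tool_rot']).as_matrix()
P=(R.T@(toplane(w,[(241.5,203.5),(317,203.5),(249,363),(311,363)],T[2]+.0147)-T).T).T*1e3
print(P.round(1),P.mean(0).round(2))
# plate edge corners
Q=(R.T@(toplane(w,[(223,182),(338,182),(234,380),(329,380)],T[2]+.0147)-T).T).T*1e3;print(Q.round(1),Q.mean(0))
```

```text
[[ 43.9 -15.9 -14.8]
 [ 44.   15.4 -14.9]
 [-40.2 -15.6 -14.5]
 [-40.1  15.8 -14.6]] [  1.89  -0.05 -14.71]
[[ 53.  -23.1 -14.8]
 [ 53.1  23.6 -15. ]
 [-51.7 -23.8 -14.4]
 [-51.5  25.6 -14.7]] [  0.71990827   0.58889865 -14.70619611]
```

Emit:
carry_out([
  [0,0,-0.025,-0.084,0.112,-0.003,1],
  [0,0,-0.025,-0.168,0.224,-0.006,1],
  [0,0,-0.025,-0.252,0.336,-0.01,1],
  [0,0,-0.025,-0.336,0.448,-0.013,1],
  [0,0,-0.025,-0.336,0.448,-0.013,1],
])

```text
t: 12.95
tool_pos: [0.4924, 0.107, 0.1962]
tool_rot: [-2.607, -1.749, 0.006]
contact_force: [0.4, 0.7, -1.1]
opening: 0.0468
grip_force: 53.3
```

Emit:
carry_out([
  [0,0,-0.02,-0.12,0.11,0,1],
  [0,0,-0.02,-0.24,0.22,0,1],
  [0,0,-0.02,-0.371,0.329,0.05,1],
  [0,0,-0.02,-0.371,0.329,0.05,1],
  [0,0,-0.02,-0.371,0.329,0.05,1],
])

```text
t: 13.45
tool_pos: [0.5404, -0.0296, 0.1801]
tool_rot: [-2.545, -1.833, 0.006]
contact_force: [-0.3, 0.4, -0.4]
opening: 0.0467
grip_force: 53.3
```

Emit:
carry_out([
  [0,0,0,0,0,0,1],
  [0,0,0,0,0,0,1],
])

```text
t: 13.65
tool_pos: [0.5409, -0.028, 0.182]
tool_rot: [-2.543, -1.839, 0.003]
contact_force: [0.0, 0.1, -0.8]
opening: 0.0469
grip_force: 53.3
```

Run:
```python
from h import *
plan([(.552,-.0534,.125,-18.35)])
```

```text
at [ 0.5409 -0.028   0.182 ] yaw -18.25 q [-0.19 -0.11  1.86  0.    1.4   0.13] t 13.65 op 0.046859695047208376 F [ 0.   0.1 -0.8] grip 53.29555928707123
(0.552, -0.0534, 0.125, -18.35) turn [-0.001, 0.0, 0.001] shift [-0.069, 0.062, 0.19] mm 63.0 deg 0.0
```

Emit:
carry_out([
  [-0.001,0,0.001,-0.035,0.031,0.05,1],
  [-0.001,0,0.001,-0.069,0.062,0.11,1],
  [-0.001,0,0.001,-0.069,0.062,0.16,1],
  [-0.001,0,0.001,-0.069,0.062,0.185,1],
  [-0.001,0,0.001,-0.069,0.062,0.185,1],
])

```text
t: 14.15
tool_pos: [0.5509, -0.0537, 0.1247]
tool_rot: [-2.547, -1.834, 0.003]
contact_force: [-0.6, -0.5, 0.2]
opening: 0.047
grip_force: 53.3
```

Emit:
carry_out([
  [0,0,0,0,0,0,1],
  [0,0,0,0,0,0,1],
  [0,0,0,0,0,0,1],
])

```text
t: 14.45
tool_pos: [0.5527, -0.0548, 0.1274]
tool_rot: [2.549, 1.834, 0.002]
contact_force: [-0.6, -0.1, 0.0]
opening: 0.0471
grip_force: 53.3
```

Run:
```python
from h import *
plan([(.552,-.0534,.099,-18.35)])
```

```text
at [ 0.5527 -0.0548  0.1274] yaw -18.53 q [-0.23 -0.03  1.87  0.    1.29  0.09] t 14.45 op 0.04707742686172599 F [-0.6 -0.1  0. ] grip 53.31535041332245
(0.552, -0.0534, 0.099, -18.35) turn [0.001, 0.0, -0.001] shift [0.004, -0.004, 0.094] mm 28.0 deg 0.0
```

Emit:
carry_out([
  [0,0,-0.001,0.004,-0.004,0.03,1],
  [0,0,-0.001,0.004,-0.004,0.06,1],
  [0,0,-0.001,0.004,-0.004,0.08,1],
  [0,0,-0.001,0.004,-0.004,0.088,1],
  [0,0,-0.001,0.004,-0.004,0.088,1],
])

```text
t: 14.95
tool_pos: [0.5508, -0.0533, 0.0989]
tool_rot: [-2.547, -1.838, 0.002]
contact_force: [0.3, -0.3, -0.3]
opening: 0.0467
grip_force: 53.3
```

Emit:
carry_out([
  [0,0,0,0,0,0,1],
  [0,0,0,0,0,0,1],
  [0,0,0,0,0,0,1],
])

```text
t: 15.25
tool_pos: [0.5517, -0.0535, 0.1003]
tool_rot: [2.547, 1.838, 0.001]
contact_force: [0.0, -0.8, -0.3]
opening: 0.0469
grip_force: 53.3
```

Run:
```python
from h import *
import pickle
plan([(.552,-.0534,.100,-18.35)])
o=get_obs();w=get_image('wrist');s=get_image('scene');t=get_image('top');pickle.dump((w,s,t,o),open('w7.pkl','wb'))
out=np.zeros((600,800,3),np.uint8)
out[:420,:560]=w['img']
out[:240,560:]=cv2.resize(t['img'][140:220,265:345],(240,240),interpolation=cv2.INTER_CUBIC)
out[250:520,520:]=cv2.resize(s['img'][175:265,290:383],(280,270),interpolation=cv2.INTER_CUBIC)
cv2.imwrite('pics/c7.png',out)
```

```text
at [ 0.5517 -0.0535  0.1003] yaw -18.37 q [-0.23  0.    1.89 -0.    1.25  0.09] t 15.25 op 0.04688696238557072 F [ 0.  -0.8 -0.3] grip 53.31549882888794
(0.552, -0.0534, 0.1, -18.35) turn [0.0, 0.0, 0.0] shift [0.001, 0.001, 0.001] mm 0.0 deg 0.0
```

View pics/c7.png

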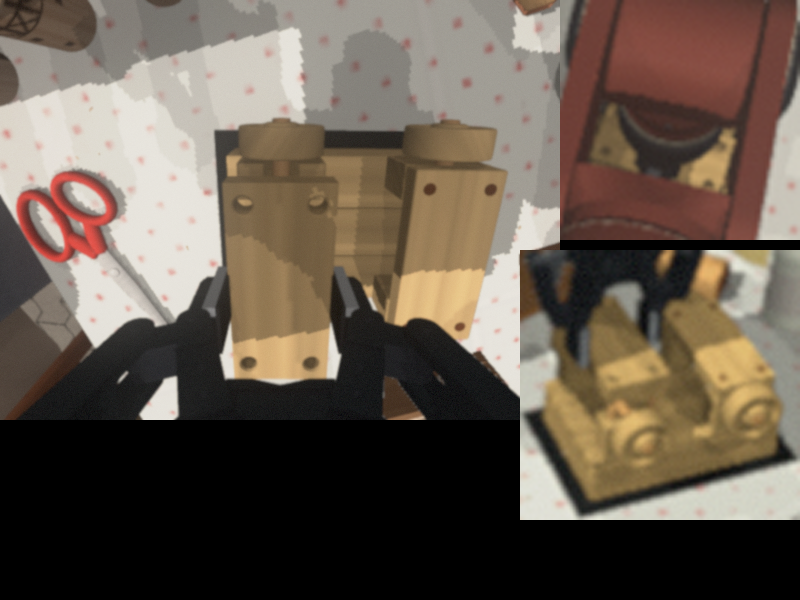

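The wrist view shows the keeper's holes at (242,203), (317.5,203), (249,363) and (311,363). The front dowels are at (430,189), (490,189) and (460,327). The scene view shows a clear gap below the keeper.

Run:
```python
from h import *
import pickle
w,s,t,o=pickle.load(open('w7.pkl','rb'))
K=toplane(w,[(242,203),(317.5,203),(249,363),(311,363)],.115)
F=toplane(w,[(430,189),(490,189),(460,327)],.088)
a=np.radians(-18.35);fx=np.array([np.cos(a),np.sin(a),0]);fy=np.array([-fx[1],fx[0],0])
Fc=np.mean([F[0]-fy*.042+fx*.016,F[1]-fy*.042-fx*.016,F[2]+fy*.042-fx*.016],0);D=Fc-.091*fx
k=K.mean(0);d=K[0]+K[1]-K[2]-K[3]
print('keeper',k,'yaw',np.degrees(np.arctan2(-d[0],d[1])),'dowels',D,'front spread',F@fx-Fc@fx,F@fy-Fc@fy)
print('err mm (fx,fy): ',(k-D)@fx*1e3,(k-D)@fy*1e3)
# through-hole check: refined hole centroids via dark blobs, scene view compare keeper -y holes
im=cv2.resize(w['img'][185:215,225:335],None,fx=5,fy=5,interpolation=cv2.INTER_CUBIC)
b=cv2.resize(s['img'][195:240,300:383],None,fx=6,fy=6,interpolation=cv2.INTER_CUBIC)
out=np.zeros((430,560,3),np.uint8);out[:150,:550]=im;out[155:425,:498]=b;cv2.imwrite('pics/c8.png',out)
for y in(.042,-.042):
  for x in(-.016,.016):
    q=D+fx*x+fy*y; q1=k+fx*x+fy*y
    print('dowel tip, hole top: wrist',proj(w,[[*q[:2],.086],[*q1[:2],.115],[*q1[:2],.101]]).round(1).tolist(),'scene',proj(s,[[*q1[:2],.115]]).round(1).tolist())
```

```text
keeper [ 0.55219304 -0.05151948  0.115     ] yaw -18.277583551755466 dowels [ 0.5520369  -0.05199179  0.088     ] front spread [-0.01568131  0.01563588  0.01604544] [ 0.04195441  0.04210637 -0.04206079]
err mm (fx,fy):  -0.000496067567490455 0.49744474691418145
dowel tip, hole top: wrist [[248.0, 187.7], [241.3, 203.2], [244.8, 194.5]] scene [[307.8, 194.1]]
dowel tip, hole top: wrist [[311.7, 187.7], [318.4, 203.2], [314.9, 194.5]] scene [[320.5, 191.3]]
dowel tip, hole top: wrist [[252.7, 326.7], [248.2, 362.9], [250.6, 343.7]] scene [[322.0, 215.9]]
dowel tip, hole top: wrist [[307.0, 326.7], [311.6, 362.8], [309.2, 343.7]] scene [[335.3, 212.8]]
```

View pics/c8.png

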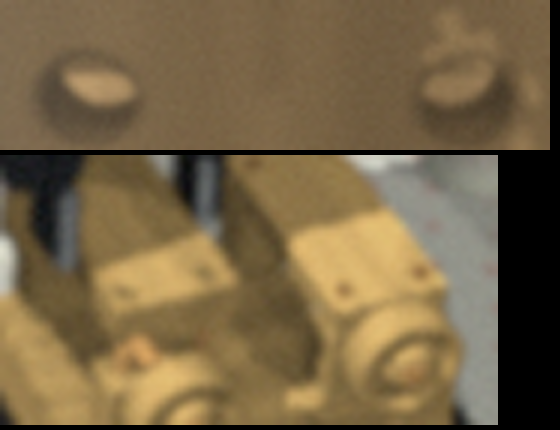

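Run:
```python
from h import *
import pickle
w,s,t,o=pickle.load(open('w7.pkl','rb'))
K=toplane(s,[(320.8,217.8),(333.8,214.5)],.115).mean(0);F=toplane(s,[(357.5,217.5),(369.7,214.5)],.088).mean(0)
a=np.radians(-18.35);fx=np.array([np.cos(a),np.sin(a),0]);fy=np.array([-fx[1],fx[0],0])
print((F-K)@fx*1e3-91,(F-K)@fy*1e3); plan([])
```

```text
1.6645005044967291 1.019929711380721
at [ 0.5515 -0.0534  0.1001] yaw -18.36 q [-0.23  0.    1.89 -0.    1.25  0.09] t 15.4 op 0.04662335544700822 F [ 0.1  0.7 -0.7] grip 53.3158403635025
```

Emit:
carry_out([
  [0,0,0,0.001,0.002,0,1],
  [0,0,0,0.001,0.002,0,1],
  [0,0,0,0.001,0.002,0,1],
  [0,0,0,0.001,0.002,0,1],
  [0,0,0,0.001,0.002,0,1],
])

```text
t: 15.9
tool_pos: [0.552, -0.0533, 0.0999]
tool_rot: [-2.547, -1.839, 0.0]
contact_force: [-0.3, 0.3, 0.2]
opening: 0.0466
grip_force: 53.3
```

Run:
```python
from h import *
from station import finish_job
plan([])
print(finish_job())
```

```text
at [ 0.552  -0.0533  0.0999] yaw -18.36 q [-0.23  0.    1.89 -0.    1.25  0.09] t 15.9 op 0.04663425204604136 F [-0.3  0.3  0.2] grip 53.31521809101105
the job is handed in; nothing more can be done
None
```

The wheelset lies in the rear notches, and the arm is still holding the keeper level about 15 mm above the rear dowels, holes lined up to roughly 1 mm; the job was handed in at 15.9 s, and I took no last picture of the towers, but the path stayed well above them.

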